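Seat the drive board of the drill press's controller

TASK

The drill press's speed controller is open on the bench: two trays, each with a circuit board that still stands proud of its connector. Seat the board with the finned heat sink fully home by swinging both its levers all the way inward, until they lie along the front of the tray, and leave the other board (the one with round capacitors) as it is.

Things in the scene. Friction and masses are not known exactly. Their poses are not given: they have to be found in the camera images.
- drive_bay: Fixed grey tray of the wanted board, base x -105 to 85, y +-112 mm, 6 thick; at the left or right place, front (-x) to the robot. Origin: on the bench under the board's home centre; +x to the connector, +y left, z up. Levers turn about upright pins at x -80, y +92 (left) and -92 mm (right). A like tray beside it holds the other board.
- drive_left_lever (a joint): Left (+y) lever's angle, rad: black plastic bar 10 mm thick (13 at its end), 62 long from its pin, 16 to 40 mm above the bench. 0 = fully in (stop), bar along the tray's front, pointing to its middle (-y); pi/2 = bar points to the robot (-x); more = outward. Closes anticlockwise from above; its nose then pushes the board home. Light friction (1 to 3 N), no spring, stays put.
- drive_right_lever (a joint): Right (-y) lever's angle, rad: mirror image of the left one. 0 = fully in (stop), bar along the tray's front, pointing to its middle (+y); pi/2 = bar points to the robot (-x); more = outward. Closes clockwise seen from above. Same size, height and friction.
- drive_board: Wanted board: green, 120 deep (x) by 150 wide by 4 mm, 14 mm high aluminium front rail, finned aluminium heat sink to 42 mm. Lies loose on runners, underside 12 mm above the bench. Origin: centre of underside, axes like the tray's. Home: x = 0 in the tray's frame, against the connector; starts 22 to 27 mm short (x negative). Skews a little while only one lever is in.
- supply_board: The other board, to be left alone: same green board and size, but round black capacitors instead of a heat sink; also standing proud in its own tray with open levers. Origin: centre of its underside.

How it is judged (in metres and radians):
At the end, for the whole second after the job is handed in: Both levers of the heat-sink board are swung inward to within 0.25 rad (14 degrees) of their stops, and the board lies flat and at rest within 10 mm of home against its connector (value of joint each of drive_left_lever, drive_right_lever below 0.25 rad and x of drive_board in the frame of drive_bay above -0.01 m and angle between drive_board's own z axis and vertical below 0.12 rad and linear speed of drive_board below 0.02 m/s); the robot touches nothing.
It fails at once if the other board (round capacitors) is moved by more than 15 mm (distance of supply_board from where it was at the start of the episode above 0.015 m).
It also fails if it takes over 43 s, if anything falls off the work surface, if the arm or the gripper's body presses on something with over 40 N, if the wrist force passes 120 N, or if a joint passes its speed limit or range.

ROBOT

A 6-joint arm with a two-finger parallel gripper is mounted at the origin on the work surface. World frame = base frame: x ahead of the robot, y to its left, z up, the work surface at z = 0. Lengths are in m, angles in degrees, forces in N, time in s.
With the tool pointing down it reaches from about 0.375 to 0.9 m from the base axis. Payload 3.1 kg.
Tool frame: the origin (TCP) lies between the finger pads; the fingertips stand 11 mm ahead of it and the grasp point (between the pads) lies 8 mm behind it; z points along the fingers, y is the line along which they close (so a half turn about z gives the same grasp; the last joint's range is limited). The gripper opens to 87 mm and grips with 3 to 60 N. Pads are 19 mm wide; open, the fingers measure 117 mm over their backs; the gripper's body (75 mm by 190 mm) begins 51 mm behind the grasp point.
Start: joints at [59.616, 30.224, 82.088, -0, 67.689, -10.227], TCP at [0.215, 0.587, 0.234] pointing down, gripper open.
Joint ranges: [-176.69, 176.69], [-43.24, 126.21], [12.49, 139.97], [-82, 262], [0, 151.66], [-163.58, 163.58]. Speed limits (degrees/s): [159.86, 159.86, 180, 180, 180, 180].

INTERFACE

Orientations are given as a 3x3 rotation matrix whose columns are the frame's x, y, z axes.
In Python, from rig import bot gives the robot as it stands.
- The arm moves only by the tool apply_moves, never from a script. Its argument "steps" is a list that holds one entry, the list of rows, each a list of 7 numbers: the shift along the tool's x, y, z in cm, then the turn, a rotation vector about the tool's x, y, z in degrees, then the gripper command: -1 is shut, 1 is fully open, values between are in proportion. In form: [[[dx, dy, dz, rx, ry, rz, jaw], ...]]. A call has 1 to 20 rows; each row is the pose to reach, as a shift and turn from the pose commanded when the call began, along the tool's axes at that moment; what a row does not reach only later rows make up. A row lasts 1/8 s, in which the tool goes at most 62.5 mm and 10.7 degrees, less where a joint would pass 70% of its speed; a pose out of reach is approached as far as the arm can. A call with a gripper value outside its range is refused whole. The fingers move at their own pace and stop on an object; the grip force is fixed at half the most. Time passes only in rows, so rows that repeat a pose let the fingers close. It gives the time, the measured TCP pose, the force, the opening and the grip force at its end, in the units of the state.
- bot.read_state(): the state, without advancing time (a new reading comes with each control period).
- bot.capture(name): name is "side" or "top"; returns the picture (480x640x3 uint8, blue, green, red); there is no depth.
- bot.camera_model(name): a dict with "intrinsics" (3x3 intrinsics, pixels), "R" (3x3) and "t" (3): a world point X has camera coordinates R X + t. Camera axes: x right, y down, z forward; pixel columns grow to the right and rows downward; lengths in m; the calibration is good to about 2 mm. A picture is of the moment at which its call begins. camera_model takes no time and is no camera call.
- bot.hand_in(): hands the job in; it is judged then, once.
The state is a dict: "time_s": time; "joint_positions": joint angles; "qvel": joint speeds; "tau": joint torques, N m; "position": TCP position; "tcp_rot": TCP orientation; "force": force on the tool from outside, world axes, zero at the start; "moment": the same for the moment, N m; "opening": opening from 0.0 (shut) to 1.0 (fully open); "grasp_force": force on a finger pad.
Only numpy, scipy, OpenCV 4.12 (cv2) and the standard library are available. Lean on these libraries where they do the work, as an engineer would, in place of code of your own. Each camera call takes 0.05 s, during which the arm holds its last target. There are 200 camera calls.

## Working session

There is one attempt and no reset: what is moved stays moved. The work goes in short steps, Python scripts to look and compute and a tool call to move; the robot and the scene stay as the last step left them, time stands still between calls to the robot, and variables do not carry over. Pictures are saved under pics/ and viewed, at most 10 in all, crops included, and the job is handed in when it is done.

Besides the shell and the picture viewer there is one more tool, called after ">>>" by a JSON object that holds its "fn" and its "kwargs", one argument or row to a line. apply_moves: Moves the arm, as the interface text tells. Its arguments: {"type":"object","properties":{"steps":{"type":"array","items":{"type":"array","items":{"type":"array","items":{"type":"number"}}}}},"required":["steps"]}

```bash
mkdir -p pics; python3 - <<'E'
from rig import bot
import cv2
for n in("top","side"):
    cv2.imwrite(f"pics/{n}0.png",bot.capture(n)); m=bot.camera_model(n); print(n,m["intrinsics"],m["R"],m["t"], -m["R"].T@m["t"])
s=bot.read_state();print(s["time_s"],s["position"],s["tcp_rot"],s["opening"])
E
```

```text
top [[564.76068115   0.         334.90235909]
 [  0.         564.76068115 225.00330988]
 [  0.           0.           1.        ]] [[-0.02484043 -0.9994741  -0.02084434]
 [-0.989629    0.02753599 -0.14098305]
 [ 0.14148288  0.01712609 -0.98979255]] [0.01901259 0.56302498 0.97733015] [ 0.41938264 -0.0132387   1.04712739]
side [[543.71800983   0.         320.17368733]
 [  0.         543.71800983 240.08409267]
 [  0.           0.           1.        ]] [[-0.99263219 -0.12057402  0.0119686 ]
 [-0.08991303  0.66677742 -0.73981317]
 [ 0.08122186 -0.73543849 -0.6727059 ]] [0.55620366 0.09759838 1.00139649] [0.47954574 0.73845284 0.73919292]
0.1 [0.21502875 0.5861696  0.23266033] [[-9.38757594e-01  3.44576934e-01 -9.56967925e-04]
 [ 3.44578116e-01  9.38756140e-01 -1.68295034e-03]
 [ 3.18453648e-04 -1.90963261e-03 -9.99998126e-01]] 1.000845713089247
```

View pics/top0.png

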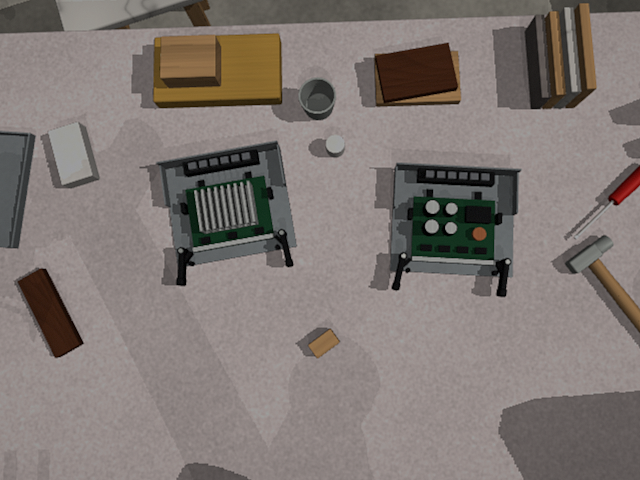

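View pics/side0.png

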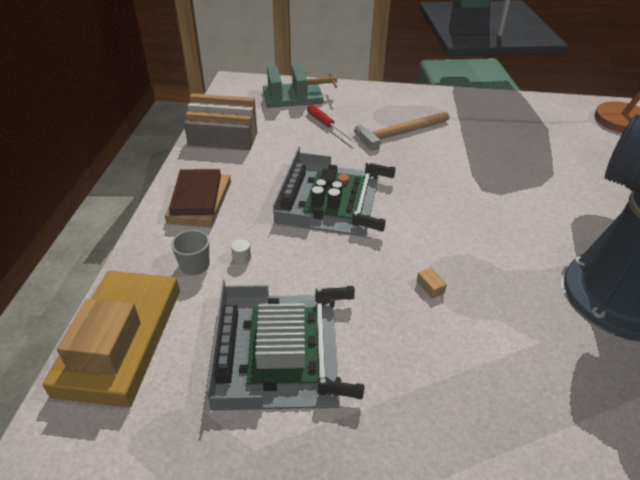

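The heat-sink board sits in the left tray. In the top view its levers run (183,250)→(181,282) and (281,235)→(289,263). In the side view they run (322,383)→(362,390) and (318,297)→(354,293). Next I'll mask the levers and triangulate.

```bash
cat > h.py <<'E'
import numpy as np, cv2
from rig import bot
def ray(n,p):
    m=bot.camera_model(n);R,t=m["R"],m["t"]
    return -R.T@t, R.T@np.linalg.solve(m["intrinsics"],[p[0],p[1],1])
def plane(n,p,z):
    c,d=ray(n,p); return c+d*(z-c[2])/d[2]
def tri(p,q):
    a,d=ray("top",p);b,e=ray("side",q)
    s=np.linalg.lstsq(np.c_[d,-e],b-a,rcond=None)[0]
    A,B=a+s[0]*d,b+s[1]*e; return (A+B)/2,np.linalg.norm(A-B)
def blobs(im,roi,th=45):
    x0,y0,x1,y1=roi; g=(im[y0:y1,x0:x1].max(2)<th).astype(np.uint8)
    n,l,s,c=cv2.connectedComponentsWithStats(g)
    out=[]
    for i in range(1,n):
        if s[i,4]>60:
            ys,xs=np.where(l==i); P=np.c_[xs+x0,ys+y0].astype(np.float32)
            out.append((s[i,4],P.mean(0),cv2.boxPoints(cv2.minAreaRect(P)).round(1).tolist()))
    return out
E
python3 - <<'E'
from h import *
T=cv2.imread("pics/top0.png");S=cv2.imread("pics/side0.png")
for b in blobs(T,(165,225,310,295)):print("top",b)
for b in blobs(S,(300,280,375,405)):print("side",b)
a=cv2.resize(T[135:295,150:310],(560,560),interpolation=2)
cv2.imwrite("pics/t1.png",a)
b=cv2.resize(S[275:415,200:375],(700,560),interpolation=2)
cv2.imwrite("pics/s1.png",b)
E
```

```text
top (np.int32(81), array([195.64197, 229.48148], dtype=float32), [[191.0, 235.0], [191.0, 225.0], [204.0, 225.0], [204.0, 235.0]])
top (np.int32(454), array([232.65639, 235.61674], dtype=float32), [[191.3000030517578, 236.6999969482422], [271.3999938964844, 222.10000610351562], [273.20001220703125, 232.10000610351562], [193.10000610351562, 246.60000610351562]])
top (np.int32(250), array([284.4  , 246.948], dtype=float32), [[272.0, 232.39999389648438], [283.6000061035156, 227.39999389648438], [298.5, 262.20001220703125], [286.8999938964844, 267.20001220703125]])
top (np.int32(385), array([183.33507, 265.12988], dtype=float32), [[175.89999389648438, 284.79998779296875], [177.10000610351562, 246.89999389648438], [194.5, 247.39999389648438], [193.39999389648438, 285.29998779296875]])
side (np.int32(314), array([337.8376 , 390.38535], dtype=float32), [[318.29998779296875, 393.79998779296875], [319.0, 384.0], [361.6000061035156, 386.79998779296875], [361.0, 396.70001220703125]])
```

View pics/t1.png

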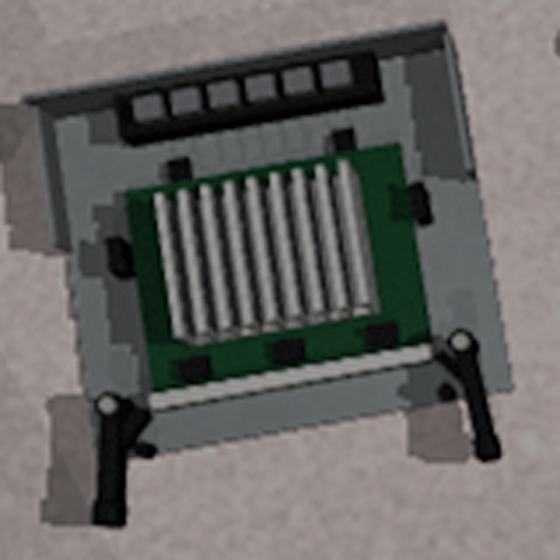

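View pics/s1.png

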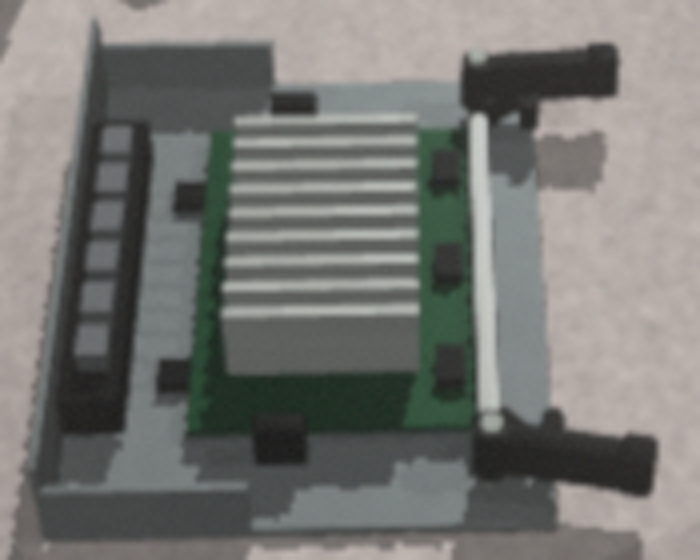

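Pin heads in the top crop are at (107,404) and (460,341), in the side crop at (492,422) and (477,57). Lever ends in the top crop are at about (109,522) and (489,457), in the side crop at (652,440) and (612,50).

```bash
python3 - <<'E'
from h import *
np.set_printoptions(precision=4,suppress=True)
t=lambda x,y:(150+x/3.5-.4,135+y/3.5-.4)
s=lambda x,y:(200+x/4-.4,275+y/4-.4)
PL,PR=tri(t(107,404),s(492,422)),tri(t(460,341),s(477,57))
TL,TR=tri(t(109,518),s(652,440)),tri(t(489,455),s(612,50))
print(PL,PR,TL,TR,sep="\n")
pl,pr=[plane("top",t(*p),.042) for p in((107,404),(460,341))]
tl,tr=[plane("top",t(*p),.040) for p in((110,522),(489,457))]
print(pl,pr,np.linalg.norm(pl-pr),tl,tr)
y=(pl-pr)[:2];y/=np.linalg.norm(y);x=np.array([y[1],-y[0]])
yaw=np.arctan2(x[1],x[0]);o=(pl+pr)[:2]/2+.080*x
print("yaw",np.degrees(yaw),"o",o)
# levers in tray frame
for n,p,q,sg in(("L",pl,tl,1),("R",pr,tr,-1)):
    d=(q-p)[:2];dx,dy=d@x,d@y
    print(n,np.hypot(dx,dy),"ang",np.degrees(np.arctan2(-dx,-sg*dy)))
c=[plane("top",t(*p),.014) for p in((127,190),(402,145))]
for k in c+[plane("top",t(*p),.026) for p in((153,402),(431,350))]: print((k[:2]-o)@x,(k[:2]-o)@y)
E
```

```text
(array([0.5241, 0.2831, 0.0428]), np.float64(0.002468421243512139))
(array([0.5519, 0.1013, 0.0421]), np.float64(0.0021410293080119085))
(array([0.4652, 0.2819, 0.041 ]), np.float64(0.0037348157357154853))
(array([0.4936, 0.0875, 0.0398]), np.float64(0.0010930545629038117))
[0.5254 0.2833 0.042 ] [0.553  0.1013 0.042 ] 0.18404213481510248 [0.4651 0.2815 0.04  ] [0.4931 0.0874 0.04  ]
yaw 8.629443134292654 o [0.6183 0.2043]
L 0.060323568668355886 ang 96.92409481577143
R 0.06145012591994141 ang 94.46688819649418
0.0363937575979561 0.07344127508745664
0.03425297146233855 -0.07584300846531869
-0.08084613298321133 0.07254077690999178
-0.07960980535704631 -0.0748452036402501
```

```bash
cat >> h.py <<'E'
np.set_printoptions(precision=4,suppress=True)
yaw=np.radians(8.63);o=np.array([.6183,.2043]);C,S_=np.cos(yaw),np.sin(yaw)
Rt=np.array([[C,-S_],[S_,C]])
def world(p): return o+Rt@np.array(p)
def tray(P): return Rt.T@(np.array(P)[:2]-o)
def shift(s,x,y,z):  # tray target (mm, TCP z) -> tool shift cm
    return s["tcp_rot"].T@(np.r_[world([x/1e3,y/1e3]),z/1e3]-s["position"])*100
E
python3 - <<'E'
from h import *
t=lambda x,y:(150+x/3.5-.4,135+y/3.5-.4)
s=lambda x,y:(200+x/4-.4,275+y/4-.4)
for a,b in(((145,450),(553,415)),((446,392),(529,110))):
    X,e=tri(t(*a),s(*b));print(X,e,tray(X))
st=bot.read_state();print(shift(st,-137,141,100)); R=st["tcp_rot"];print(np.degrees(np.arctan2(R[1,0],R[0,0])))
for sg in(1,):
  for th in(90,80,70,60,50,40,30,20,10,0,-3):
    q=np.radians(th);u=np.array([-np.sin(q),-np.cos(q)]);m=np.array([np.cos(q),-np.sin(q)])
    print(th,np.array([-80,92])+48*u-6*m+[-9.5,15])
E
```

```text
[0.5017 0.2673 0.0279] 0.0012563391849840673 [-0.1058  0.0798]
[0.5278 0.1113 0.0223] 0.0023833303672588747 [-0.1035 -0.0784]
[-32.2233 -16.1666  13.2867]
159.84395442308048
90 [-137.5  113. ]
80 [-137.8127  104.5737]
70 [-136.6574   96.2212]
60 [-134.0692   88.1962]
50 [-130.1269   80.7425]
40 [-124.9501   74.0866]
30 [-118.6962   68.4308]
20 [-111.5551   63.9469]
10 [-103.744    60.7711]
0 [-95.5  59. ]
-3 [-92.9797  58.7518]
```

>>> {"fn": "apply_moves", "kwargs": {
  "steps": [
    [[-5,-2.5,2,0,0,-9,-1],[-10,-5,4,0,0,-18,-1],[-15,-7.5,6,0,0,-27,-1],[-20,-10,8,0,0,-28.8,-1],[-25,-12.5,10,0,0,-28.8,-1],[-30,-15,12,0,0,-28.8,-1],[-32.2,-16.2,13.3,0,0,-28.8,-1],[-32.2,-16.2,13.3,0,0,-28.8,-1],[-32.2,-16.2,13.3,0,0,-28.8,-1]]
  ]
}}

```text
time_s: 1.23
position: [0.4611, 0.3241, 0.1006]
tcp_rot: [[-0.989, -0.15, -0.001], [-0.15, 0.989, 0.0], [0.001, 0.0, -1.0]]
force: [0.1, 0.1, 0.3]
opening: 0.062
grasp_force: 0.0
```

```bash
python3 - <<'E'
from h import *
s=bot.read_state();print(s["time_s"],s["position"],tray(s["position"])*1e3,s["force"],s["opening"]);R=s["tcp_rot"];print(R)
print(shift(s,-137,141,35))
E
```

```text
1.225 [0.4611 0.3241 0.1006] [-137.4071  141.9844] [0.0642 0.0507 0.2625] 0.062255409537133495
[[-0.9886 -0.1504 -0.0008]
 [-0.1504  0.9886  0.    ]
 [ 0.0008  0.0002 -1.    ]]
[-0.0456 -0.0995  6.5585]
```

>>> {"fn": "apply_moves", "kwargs": {
  "steps": [
    [[0,-0.1,2.2,0,0,0,-1],[0,-0.1,4.4,0,0,0,-1],[0,-0.1,6.6,0,0,0,-1],[0,-0.1,6.6,0,0,0,-1],[0,-1.0,6.6,0,0,0,-1],[0,-1.6,6.6,0,0,0,-1],[0,-2.3,6.6,0,0,0,-1],[0,-2.9,6.6,0,0,0,-1],[0,-3.3,6.6,0,0,0,-1],[0,-3.75,6.6,0,0,0,-1],[0,-4.2,6.6,0,0,0,-1],[-0.05,-4.6,6.6,0,0,0,-1],[-0.2,-5.0,6.6,0,0,0,-1],[-0.35,-5.4,6.6,0,0,0,-1],[-0.5,-5.8,6.6,0,0,0,-1],[-0.7,-6.1,6.6,0,0,0,-1],[-1.25,-6.8,6.6,0,0,0,-1],[-1.25,-6.8,6.6,0,0,0,-1]]
  ]
}}

```text
time_s: 3.48
position: [0.4849, 0.2577, 0.0345]
tcp_rot: [[-0.989, -0.15, 0.0], [-0.15, 0.989, -0.0], [-0.0, -0.0, -1.0]]
force: [-1.9, 0.2, 0.4]
opening: 0.004
grasp_force: 0.7
```

```bash
python3 - <<'E'
from h import *
im=bot.capture("side");cv2.imwrite("pics/s2.png",cv2.resize(im[240:440,180:440],(780,600)))
s=bot.read_state();print(s["time_s"],s["position"],tray(s["position"])*1e3,s["force"])
for p in((-112,64,35),(-104,61,35),(-95.5,59,35),(-92.5,59,35)):print(shift(s,*p))
E
```

```text
3.525 [0.4851 0.258  0.0345] [-123.6639   73.0865] [-2.2356 -0.282   0.1503]
[-1.1667 -0.9083 -0.0482]
[-1.9668 -1.208  -0.0474]
[-2.8169 -1.4077 -0.0465]
[-3.1169 -1.4076 -0.0462]
```

View pics/s2.png

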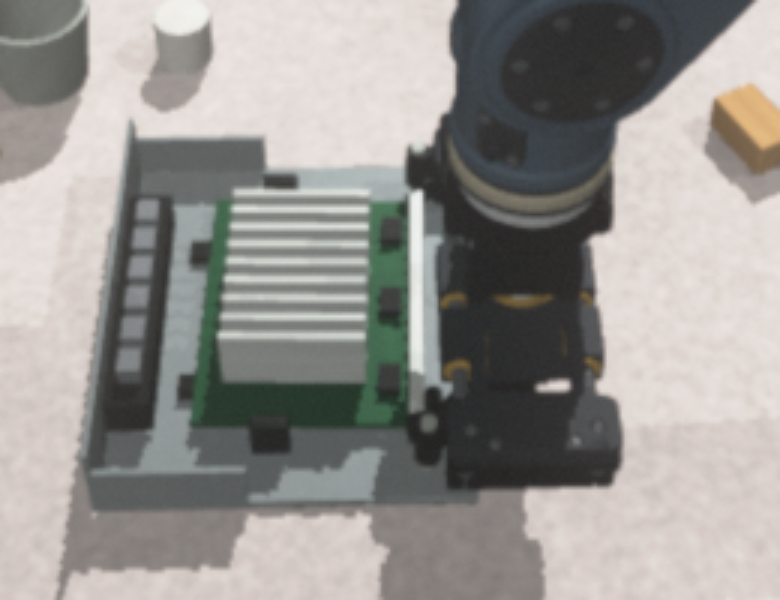

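The view shows the left lever swinging in ahead of the finger, with its pin at about (428,423), and the nose close to the rail. The contact force is about 2 N, so I'll continue.

>>> {"fn": "apply_moves", "kwargs": {
  "steps": [
    [[-0.3,-0.3,0,0,0,0,-1],[-0.6,-0.55,0,0,0,0,-1],[-0.9,-0.75,0,0,0,0,-1],[-1.2,-0.9,0,0,0,0,-1],[-1.6,-1.05,0,0,0,0,-1],[-1.95,-1.2,0,0,0,0,-1],[-2.2,-1.3,0,0,0,0,-1],[-2.5,-1.35,0,0,0,0,-1],[-2.65,-1.4,0,0,0,0,-1],[-2.8,-1.4,0,0,0,0,-1],[-2.8,-1.4,0,0,0,0,-1]]
  ]
}}

```text
time_s: 4.9
position: [0.5124, 0.2485, 0.0344]
tcp_rot: [[-0.989, -0.151, -0.004], [-0.151, 0.989, -0.001], [0.004, -0.0, -1.0]]
force: [-6.1, -2.5, 2.3]
opening: -0.0
grasp_force: 3.0
```

```bash
python3 - <<'E'
from h import *
s=bot.read_state();print(s["time_s"],tray(s["position"])*1e3,Rt.T@s["force"][:2],s["force"])
E
```

```text
4.9 [-98.0997  59.5459] [-6.4015 -1.5525] [-6.096  -2.4955  2.2931]
```

>>> {"fn": "apply_moves", "kwargs": {
  "steps": [
    [[-0.2,0,0,0,0,0,-1],[-0.4,0,0,0,0,0,-1],[-0.5,0,0,0,0,0,-1],[-0.5,0,0,0,0,0,-1],[-0.5,0,0,0,0,0,-1]]
  ]
}}

```text
time_s: 5.52
position: [0.5128, 0.2484, 0.0344]
tcp_rot: [[-0.988, -0.151, -0.013], [-0.151, 0.989, -0.003], [0.013, -0.001, -1.0]]
force: [-12.5, -3.3, 9.6]
opening: 0.009
grasp_force: 6.4
```

```bash
python3 - <<'E'
from h import *
s=bot.read_state();print(s["time_s"],tray(s["position"])*1e3,Rt.T@s["force"][:2],s["force"])
E
```

```text
5.525 [-97.7105  59.4671] [-12.808   -1.3881] [-12.4547  -3.2942   9.6221]
```

>>> {"fn": "apply_moves", "kwargs": {
  "steps": [
    [[1,0,0,0,0,0,-1],[3,0,0,0,0,0,-1],[5,0,0,0,0,0,-1],[5,0,-3,0,0,0,-1],[5,0,-6,0,0,0,-1],[5,-5,-6.6,0,0,0,-1],[5,-10,-6.6,0,0,0,-1],[5,-15,-6.6,0,0,0,-1],[5,-20,-6.6,0,0,0,-1],[5,-20,-6.6,0,0,0,-1],[5,-20,-6.6,0,0,0,-1]]
  ]
}}

```text
time_s: 6.9
position: [0.501, 0.0442, 0.1009]
tcp_rot: [[-0.989, -0.149, 0.003], [-0.149, 0.989, -0.0], [-0.003, -0.001, -1.0]]
force: [-1.3, -0.1, -1.1]
opening: 0.003
grasp_force: 0.0
```

```bash
python3 - <<'E'
from h import *
im=bot.capture("top");cv2.imwrite("pics/t3.png",cv2.resize(im[135:295,150:310],(560,560),interpolation=2))
s=bot.read_state();print(s["time_s"],tray(s["position"])*1e3,s["force"])
print(shift(s,-137,-141,100),shift(s,-137,-141,35))
E
```

```text
6.95 [-140.4703 -139.964 ] [-0.5911  0.416  -0.4331]
[-0.3468 -0.1038  0.0799] [-0.334  -0.102   6.5799]
```

View pics/t3.png

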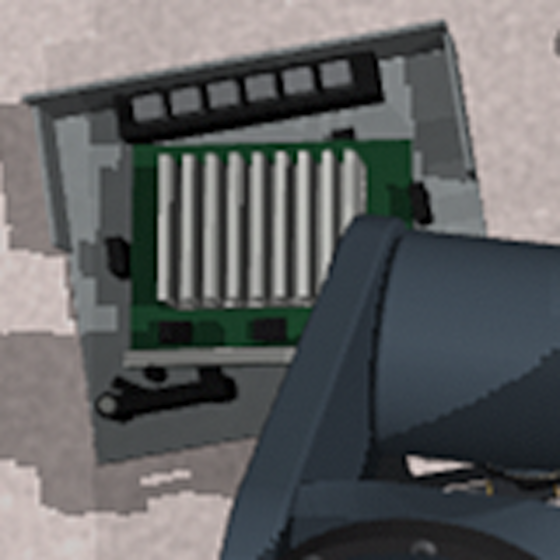

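The left lever lies along the tray front: its pin is at (107,404) and its end at (233,383), parallel to the line of pins. The board is skewed, as expected. Now the mirrored move on the right lever.

>>> {"fn": "apply_moves", "kwargs": {
  "steps": [
    [[-0.3,-0.1,2.2,0,0,0,-1],[-0.3,-0.1,4.4,0,0,0,-1],[-0.3,-0.1,6.6,0,0,0,-1],[-0.3,-0.1,6.6,0,0,0,-1],[-0.3,0.8,6.6,0,0,0,-1],[-0.3,1.4,6.6,0,0,0,-1],[-0.3,2.1,6.6,0,0,0,-1],[-0.3,2.7,6.6,0,0,0,-1],[-0.3,3.1,6.6,0,0,0,-1],[-0.3,3.55,6.6,0,0,0,-1],[-0.3,4.0,6.6,0,0,0,-1],[-0.35,4.4,6.6,0,0,0,-1],[-0.5,4.8,6.6,0,0,0,-1],[-0.65,5.2,6.6,0,0,0,-1],[-0.8,5.6,6.6,0,0,0,-1],[-1.0,5.9,6.6,0,0,0,-1],[-1.3,6.3,6.6,0,0,0,-1],[-1.55,6.6,6.6,0,0,0,-1],[-1.55,6.6,6.6,0,0,0,-1]]
  ]
}}

```text
time_s: 9.32
position: [0.5052, 0.1121, 0.0345]
tcp_rot: [[-0.989, -0.151, 0.0], [-0.151, 0.989, 0.0], [-0.0, 0.0, -1.0]]
force: [-1.2, -0.4, -0.2]
opening: 0.001
grasp_force: 0.7
```

```bash
python3 - <<'E'
from h import *
s=bot.read_state();print(s["time_s"],tray(s["position"])*1e3,s["position"],Rt.T@s["force"][:2])
for p in((-112,-64,35),(-104,-61,35),(-95.5,-59,35),(-92.5,-59,35)):print(shift(s,*p))
E
```

```text
9.325 [-125.6598  -74.1802] [0.5052 0.1121 0.0345] [-1.2304 -0.222 ]
[-1.3666  1.0173 -0.0485]
[-2.1667  1.3168 -0.0485]
[-3.0168  1.5163 -0.0484]
[-3.3168  1.5162 -0.0484]
```

>>> {"fn": "apply_moves", "kwargs": {
  "steps": [
    [[-0.3,0.3,0,0,0,0,-1],[-0.65,0.6,0,0,0,0,-1],[-1.0,0.8,0,0,0,0,-1],[-1.35,1.0,0,0,0,0,-1],[-1.75,1.15,0,0,0,0,-1],[-2.15,1.3,0,0,0,0,-1],[-2.4,1.4,0,0,0,0,-1],[-2.7,1.45,0,0,0,0,-1],[-2.85,1.5,0,0,0,0,-1],[-3.0,1.5,0,0,0,0,-1],[-3.2,1.5,0,0,0,0,-1],[-3.2,1.5,0,0,0,0,-1]]
  ]
}}

```text
time_s: 10.82
position: [0.5307, 0.1307, 0.0345]
tcp_rot: [[-0.989, -0.151, -0.008], [-0.151, 0.989, -0.001], [0.008, 0.0, -1.0]]
force: [-7.7, -2.5, 4.3]
opening: 0.007
grasp_force: 4.4
```

```bash
python3 - <<'E'
from h import *
s=bot.read_state();print(s["time_s"],tray(s["position"])*1e3,Rt.T@s["force"][:2],s["force"])
E
```

```text
10.825 [-97.6422 -59.619 ] [-8.0351 -1.32  ] [-7.746  -2.5108  4.3391]
```

>>> {"fn": "apply_moves", "kwargs": {
  "steps": [
    [[-0.3,0,0,0,0,0,-1],[-0.3,0,0,0,0,0,-1],[1,0,0,0,0,0,-1],[3,0,0,0,0,0,-1],[5,0,0,0,0,0,-1],[5,0,-4,0,0,0,-1],[5,0,-9,0,0,0,-1],[5,0,-14,0,0,0,-1],[5,5,-18,0,0,0,-1],[5,10,-18,0,0,0,-1],[5,15,-18,0,0,0,-1],[5,20,-18,0,0,0,-1],[5,25,-18,0,0,0,-1],[5,30,-18,0,0,0,-1],[5,35,-18,0,0,0,-1],[5,35,-18,0,0,0,-1],[5,35,-18,0,0,0,-1]]
  ]
}}

```text
time_s: 12.95
position: [0.4331, 0.4699, 0.2147]
tcp_rot: [[-0.989, -0.151, 0.002], [-0.151, 0.989, 0.001], [-0.002, 0.0, -1.0]]
force: [-0.6, -1.2, -0.0]
opening: 0.001
grasp_force: 0.0
```

```bash
python3 - <<'E'
from h import *
im=bot.capture("top");cv2.imwrite("pics/t4.png",cv2.resize(im[100:340,130:530],(800,480)))
s=bot.read_state();print(s["time_s"],s["position"],s["force"])
E
```

```text
13.0 [0.4332 0.4692 0.2147] [ 0.0678 -0.293  -0.9292]
```

View pics/t4.png

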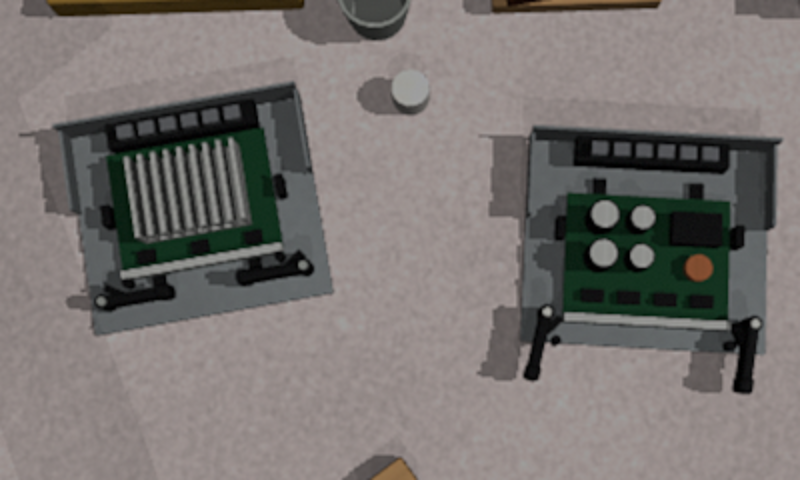

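```bash
python3 - <<'E'
from h import *
f=lambda x,y:(130+x/2-.25,100+y/2-.25)
for p in((122,277),(283,249)):print("rail front",tray(plane("top",f(*p),.026))*1e3)
for p in((108,157),(263,128)):print("back",tray(plane("top",f(*p),.016))*1e3)
print(bot.hand_in())
E
```

```text
rail front [-59.6186  74.3445]
rail front [-60.2792 -75.1565]
back [56.765  74.1365]
back [ 58.1175 -73.7872]
the job is handed in; nothing more can be done
None
```

The heat-sink board is seated: the last picture puts it within about 3 mm of home and both levers within about 3° of lying along the tray front. The capacitor board was left untouched, and the job was handed in at about 13 s; no verdict came back.

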